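# Ready the belt tensioner: idler block on its ledge, sprung arm held back

### The arm

A 6-joint arm with a two-finger parallel gripper is mounted at the origin on the work surface. World frame = base frame: x ahead of the robot, y to its left, z up, the work surface at z = 0. Lengths are in mm, angles in degrees, forces in N, time in s.
With the tool pointing down it reaches from about 350 to 850 mm from the base axis. Payload 8.1 kg.
Tool frame: the origin (TCP) lies midway between the tips of the shut fingers; the grasp point (between the pads) lies 19 mm behind it; x points along the fingers, y is the direction in which the jaws open and shut, and the axes are right-handed (so a half turn about x gives the same grasp; the last joint's range is limited). The gripper opens to 85 mm and grips with 20 to 120 N. Pads are 22 mm wide; open, the fingers measure 114 mm over their backs; the gripper's body (76 mm by 85 mm) begins 54 mm behind the grasp point. The pads swing forward as they close: fully open they stand 13 mm farther back than shut.
Start: joints at [72.399, 7.471, 85.268, -0, 87.261, -4.893], TCP at [131.969, 585.311, 231.292] pointing down, gripper open.
Joint ranges: [-169.43, 169.43], [-51.17, 129.36], [1.28, 143.12], [-76.62, 256.62], [0, 156.53], [-152.29, 152.29]. Speed limits (degrees/s): [136.94, 136.94, 159.86, 180, 180, 180].

### API

Orientations are given as [roll, pitch, yaw] about the fixed x, y, z axes, in that order (R = Rz(yaw) Ry(pitch) Rx(roll)).
In Python, from bench import r gives the robot as it stands.
- The arm moves only by the tool move_arm, never from a script. Its argument "deltas" is a list of rows, each a list of 2 entries, a list of its own where there are three numbers: the shift along the tool's x, y, z in mm, then the turn about the tool's x in degrees. A call has 1 to 12 rows; each row is the pose to reach, as a shift and turn from the pose measured when the call began, along the tool's axes at that moment; what a row does not reach only later rows make up. A row lasts 1/8 s, in which the tool goes at most 62.5 mm and 10.7 degrees, less where a joint would pass 70% of its speed; a pose out of reach is approached as far as the arm can. A call with a gripper value outside its range is refused whole. "jaw" is the opening, from -1 (shut) to 1 (fully open), set as the call begins (left out, the last holds). The fingers move at their own pace and stop on an object; "squeeze" is the grip in N (left out, the last holds). Time passes only in rows, so rows that repeat a pose let the fingers close. It gives the time, the measured TCP pose, the force and the opening at its end, in the units of the state.
- r.sense(): the state, without advancing time (a new reading comes with each control period).
- r.snapshot(name): name is "scene" or "top"; returns (picture, depth): 384x512x3 uint8, red, green, blue; 384x512 float32, mm along the optical axis (not along the pixel's ray), 0 where there is no reading.
- r.get_calibration(name): a dict with "fovy" (degrees; the focal length in pixels is half the picture's height over the tangent of half this angle, whatever the lens; pixels are square), "cx", "cy" (the principal point, pixels), "k1" (the pictures are not rectified: a ray, as slopes to the right and down, at radius r is drawn at 1 + k1 r^2 times it, then the intrinsics apply), "position" and "attitude" of the camera in the world. Camera axes: x right, y down, z forward; pixel columns grow to the right and rows downward; lengths in mm; the calibration is good to about 2 mm. A picture is of the moment at which its call begins. get_calibration takes no time and is no camera call.
- r.hand_in(): hands the job in, once; it reports no verdict.
The state is a dict: "time": time; "joint_pos": joint angles; "qd": joint speeds; "joint_efforts": joint torques, N m; "tool_pos": TCP position; "tcp_rot": TCP orientation; "ft_force": force on the tool from outside, world axes, zero at the start; "wrist_torque": the same for the moment, N m; "finger_gap": finger opening in mm.
Only numpy, scipy, OpenCV 4.12 (cv2) and the standard library are available. Lean on these libraries where they do the work, as an engineer would, in place of code of your own. Each camera call takes 0.05 s, during which the arm holds its last target. There are 200 camera calls.

### The job

Get the test-bench belt tensioner ready for a mate to slip the belt on: set the iron idler block, roller up, squarely and centrally on the narrow raised ledge of the tensioner fixture (set it down and let go, do not drop it). Then push the sprung tensioner arm back well past its ratchet click, nearly to its stop post so that the pawl carries nothing, and finish while holding it there: do not let go. Leave the idler block on its ledge and the loose puller, cap, cone and adapter where they lie.

Things in the scene. Friction and masses are not known exactly. Their poses are not given: they have to be found in the camera images.
- idler_block: Grey iron block 60 x 40 x 30 mm (x, y, z) with a steel roller (36 mm flanges, 23 mm tall, axis upright) on its top, 53 mm tall in all, about 0.4 kg, loose on the slab. Origin: centre of the underside; x along the 60 mm side, y along the 40 mm side (easily gripped across y from above), z up through the roller. A half turn about z makes no difference.
- ledge_top (a point): Centre of the flat top of the narrow steel ledge at the right end (-y) of the fixed fixture: 60 mm (x) by 26 mm (y), 45 mm above the slab. The block lies with its x along the ledge's x, overhanging 7 mm on both long sides. Within 65 mm nothing but the 12 mm base plate. Axes: fixture's; x away from the robot, y towards the arm, z up; plate 140 x 265 mm, place and yaw vary.
- pivot (a point): Point on the arm's upright pivot axis, 60 mm above the slab, 160 mm along fixture y from the ledge's centre; axes as the fixture. The arm is a steel bar 22 mm wide, 52 to 68 mm above the slab, swinging level about it, with a roller (40 mm wide, top 94 mm above the slab) 70 mm out, the push pad at its tip and a short tail that rides over the pawl.
- push_pad (a point): Middle of the near (robot-side) face of the dark upright push pad at the arm's tip, 75 mm above the slab and 130 mm from the pivot axis. Pad 44 mm wide along the arm, 12 mm thick, from 49 to 96 mm above the slab. Axes are the arm's: y from pivot to tip, x the way to push, away from the robot. Nothing stands within 80 mm on its robot side; shut fingers reach down in front of it.
- tension_arm (a joint): Angle of the sprung arm (rad), 0 at rest (leaning 0.28 from fixture y towards the robot), growing as its pad is pushed away from the robot (clockwise from above); hard stop 0.58. Force needed at the pad: 5 N at rest, 9 N near the stop, about 11 N just before the click, which is over by 0.36. Let go after that, it falls back on the pawl at about 0.36. Hold it above 0.42.
- pawl (a joint): Travel of the sprung ratchet pawl slider (m): 0 home, up to about 0.007 while the arm's tail rides over it, back to 0 once the arm has clicked past. It works by itself.
- puller: Bystander: rusty steel injector puller with a T-handle, 190 mm long, 24 mm high. Origin: near its middle, underside; x along it.
- red_cap: Bystander: scuffed red plastic storage cap, 52 mm wide, 30 mm tall. Origin: centre of underside.
- brass_cone: Bystander: brass sealing cone, 34 mm wide, 34 mm tall. Origin: centre of underside.
- adapter: Bystander: chrome stepped gauge adapter, 32 mm wide, 46 mm tall. Origin: centre of underside.

How it is judged (in metres and radians):
On the way, in this order (a step that is already met when the one before it is completed fails the run):
1. the idler block stands released, upright and centred on the narrow ledge (horizontal distance between idler_block and ledge_top below 0.01 m and z of idler_block in the frame of ledge_top between -0.004 and 0.005 m and angle between idler_block's own z axis and vertical below 0.1 rad and angle between the x axis of idler_block and the x axis of ledge_top, either way round below 0.2 rad and contact force between the fingers and idler_block below 0.1 N and linear speed of idler_block below 0.03 m/s), for 0.2 s.
2. the tensioner arm is pushed by the gripper past its ratchet click (value of joint tension_arm above 0.42 rad and value of joint pawl below 0.002 m and contact force between the fingers and tension_arm above 2 N), for 0.2 s.
At the end, for the whole second after the job is handed in: Block rests released on the ledge, roller up: centre within 10 mm, underside -4 to +5 mm of the top, tilt under 0.10 rad, long side within 0.20 rad, still. Fingers press the tensioner arm with over 2 N, its angle above 0.42 rad (pawl catches at 0.36), pawl home within 2 mm (all of step 1 and all of step 2); the arm keeps its last pose, push and grip.
It fails at once if a bystander (puller, cap, cone, adapter) was moved more than 30 mm (distance of any of puller, red_cap, brass_cone, adapter from where it was at the start of the episode above 0.03 m).
It fails at once if the idler block was dropped (falls freely faster than 0.5 m/s) (linear speed of idler_block above 0.5 m/s and contact force between the fingers and idler_block below 0.05 N).
It also fails if it takes over 58 s, if anything falls off the work surface, if the arm or the gripper's body presses on something with over 40 N, if the wrist force passes 120 N, or if a joint passes its speed limit or range.

## Working session

There is one attempt and no reset: what is moved stays moved. The work goes in short steps, Python scripts to look and compute and a tool call to move; the robot and the scene stay as the last step left them, time stands still between calls to the robot, and variables do not carry over. Pictures are saved under pics/ and viewed, about 8 in all and at most 12, crops included, and the job is handed in when it is done.

Besides the shell and the picture viewer there is one more tool, called after "Emit:" as name(argument=value, ...), one argument or row to a line, values as JSON. move_arm: Moves the arm, as the interface text tells. Its arguments: {"type":"object","properties":{"deltas":{"type":"array","items":{"type":"array"}},"jaw":{"type":"number"},"squeeze":{"type":"number"}},"required":["deltas"]}

```bash
mkdir -p pics
cat > h.py <<'E'
import numpy as np, cv2
from bench import r
from scipy.spatial.transform import Rotation as R
def cal(n):
    c=r.get_calibration(n); f=192/np.tan(np.radians(c["fovy"])/2); return c,f
E
python3 - <<'E'
from h import *
for n in("scene","top"):
    p,d=r.snapshot(n); cv2.imwrite(f"pics/{n}0.png",cv2.resize(p[...,::-1],(800,600),interpolation=cv2.INTER_CUBIC)); np.savez(f"{n}0.npz",p=p,d=d)
    print(r.get_calibration(n))
print(r.sense())
E
```

```text
{'fovy': 51.44487721397512, 'cx': 251.0568735879521, 'cy': 190.5883159773882, 'k1': 0.0018711329727018474, 'position': array([ 785.38476208, -495.09072175,  854.17919149]), 'attitude': array([-147.13748714,    0.43579297,   27.0299531 ])}
{'fovy': 57.823525391084054, 'cx': 252.65682240382145, 'cy': 188.17638707477926, 'k1': 0.024344724572513413, 'position': array([425.85004246, -40.15905458, 945.18471407]), 'attitude': array([-169.77512255,   -1.65764134,  -91.126861  ])}
{'time': 0.1, 'joint_pos': array([ 7.23979139e+01,  7.51039471e+00,  8.53237992e+01,  1.35464010e-03,
        8.72614746e+01, -4.89304116e+00]), 'qd': array([ 0.02711613, -0.15741997, -0.09786703,  0.009152  ,  0.0596641 ,
       -0.04496006]), 'joint_efforts': array([ 1.50221102e-03, -5.70947564e+01, -5.01944661e+01, -2.42882425e-04,
        8.10372003e-03, -1.09413662e-05]), 'tool_pos': array([131.81879559, 584.83109159, 230.34607867]), 'tcp_rot': array([ -95.70328744,   89.90432188, -108.41239822]), 'ft_force': array([-0.1798503 , -0.32555012, -1.08996281]), 'wrist_torque': array([ 0.03740329,  0.03822676, -0.01233238]), 'finger_gap': 85.50590775017508}
```

View pics/top0.png

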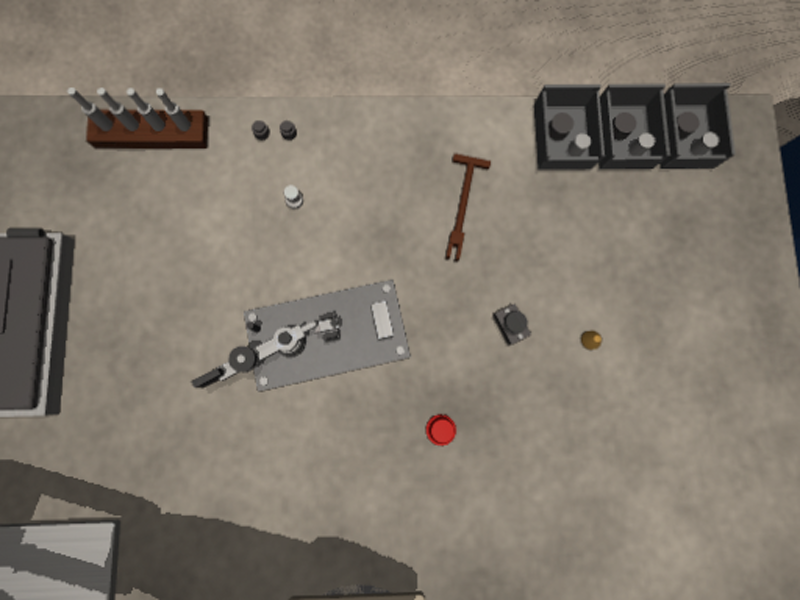

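View pics/scene0.png

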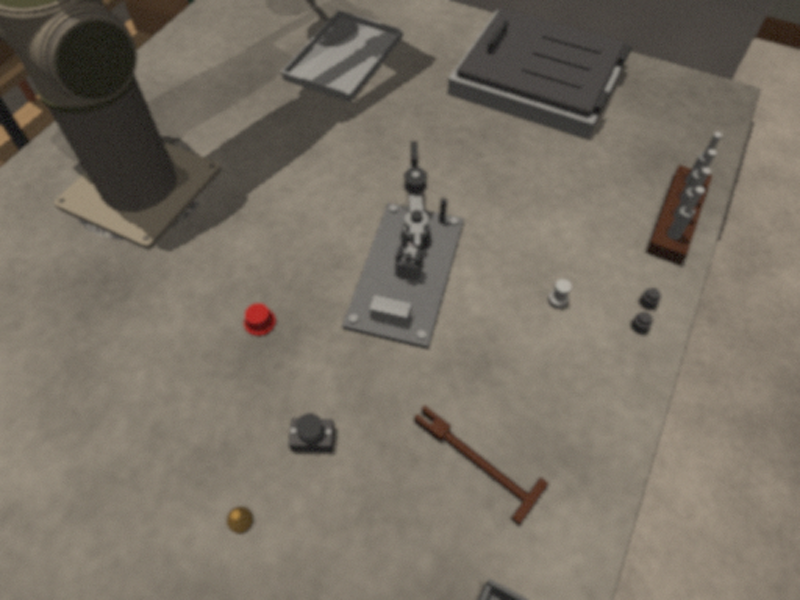

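Top view (800x600): block at (512,325), ledge at (382,320), pivot at (287,338), arm roller at (242,358), pad at (207,379). The cap, cone, puller and adapter are clear of these. Scene view: the block is at (312,432) and the ledge at (391,310), which agrees. Next I measure with depth.

```bash
cat >> h.py <<'E'
def cloud(n,d):
    c,f=cal(n); K=np.array([[f,0,c["cx"]],[0,f,c["cy"]],[0,0,1.]])
    v,u=np.mgrid[0:384,0:512].astype(float)
    s=cv2.undistortPoints(np.stack([u,v],-1).reshape(-1,1,2),K,np.array([c["k1"],0,0,0.])).reshape(384,512,2)
    P=np.dstack([s[...,0]*d,s[...,1]*d,d])
    P=P@R.from_euler("xyz",c["attitude"],degrees=True).as_matrix().T+c["position"]
    P[d<=0]=np.nan; return P
def rect(X):
    (c,s,a)=cv2.minAreaRect(X[:,:2].astype(np.float32))
    if s[0]<s[1]: s=s[::-1];a+=90
    return np.round(c,1),np.round(s,1),round((a+90)%180-90,1)
E
python3 - <<'E'
from h import *
C={}
for n in("top","scene"):
    z=np.load(f"{n}0.npz"); P=cloud(n,z["d"]); C[n]=P
    if n=="top":
        def reg(u,v,k): return P[int(v/1.5625)-k:int(v/1.5625)+k,int(u/1.5625)-k:int(u/1.5625)+k].reshape(-1,3)
        ctr={k:np.nanmedian(reg(*q,3),axis=0) for k,q in dict(block=(515,322),ledge=(382,320),pivot=(287,338),rol=(242,358),pad=(207,378),floor=(470,330)).items()}
        for k,v in ctr.items(): print(k,v.round(1))
    Q=P.reshape(-1,3); Q=Q[~np.isnan(Q).any(1)]
    def near(c,rad,lo,hi):
        return Q[(np.hypot(*(Q[:,:2]-c[:2]).T)<rad)&(Q[:,2]>lo)&(Q[:,2]<hi)]
    print(n)
    for k,c,rad,lo,hi in [("blk all",ctr["block"],50,15,70),("blk top",ctr["block"],50,24,36),("roller",ctr["block"],50,46,60),("ledge",ctr["ledge"],45,40,50),("ledge all",ctr["ledge"],45,20,50),("plate",(ctr["ledge"]+ctr["pivot"])/2,200,8,16),("pad",ctr["pad"],40,88,102),("arolltop",ctr["rol"],35,88,100),("pivot",ctr["pivot"],25,60,110),("arm",ctr["rol"],100,60,72),("floor",ctr["floor"],20,-20,20)]:
        X=near(c,rad,lo,hi)
        if len(X)>5: print(k,len(X),X.mean(0).round(1),*rect(X))
E
```

```text
block [ 537.7 -265.7   52. ]
ledge [547.9 -44.7  43. ]
pivot [516.5 108.6  76.9]
rol [483.4 172.9  95.4]
pad [456.  224.6  94.8]
floor [ 531.9 -197.9   -1.4]
top
blk all 371 [ 535.  -266.8   37.3] [ 537.  -270.1] [59.3 41.7] 24.7
blk top 197 [ 534.7 -266.2   28.8] [ 536.7 -269.5] [59.8 39.3] 26.3
roller 148 [ 536.4 -270.    51.5] [ 536.6 -270.9] [34.7 32. ] 88.3
ledge 223 [545.1 -46.2  43.8] [545.5 -46.1] [59.7 25.8] 11.4
ledge all 238 [544.1 -46.2  43. ] [545.4 -46.1] [59.9 25.8] 11.4
plate 3842 [524.5  45.1  11. ] [526.   49.1] [264.3 139.7] -78.5
pad 101 [453.6 223.4  94.8] [453.7 223.7] [42.2 11.7] -61.2
arolltop 218 [481.2 171.7  93.4] [481.3 172.4] [39.  36.2] 89.0
pivot 226 [513.9 107.9  69.1] [513.3 108.7] [47.8 36.4] -83.7
arm 417 [499.5 139.   66.7] [501.3 168.8] [175.4  71.6] -61.3
floor 163 [ 531.6 -197.9   -1.3] [ 532.1 -198.3] [36.2 36.2] -0.5
scene
blk all 585 [ 541.  -273.6   38.6] [ 537.2 -270.5] [60.7 41.3] 24.1
blk top 307 [ 542.1 -274.2   30.5] [ 537.1 -270.3] [60.6 41.3] 24.5
roller 223 [ 537.4 -270.5   53.3] [ 537.  -270.5] [35.3 33.9] -19.2
ledge 257 [546.9 -47.4  45.1] [546.2 -46.2] [59.7 28.2] 11.5
ledge all 363 [548.1 -50.   40.7] [546.5 -46.4] [60.  28.3] 11.9
plate 3281 [532.   33.8  12.5] [492.5  41.5] [266.8 210.4] -78.3
pad 69 [456.3 220.8  95.2] [457.8 216.3] [62.3 15.8] -59.2
arolltop 150 [482.2 171.8  94.6] [481.4 173.5] [42.5 36.5] -63.3
pivot 178 [516.5 106.   71.1] [515.4 108. ] [49.6 33.4] -63.6
arm 260 [510.7 125.3  68. ] [509.2 159.5] [152.3  68. ] -63.6
floor 212 [ 531.8 -197.9    0.7] [ 531.8 -198. ] [38.1 37.8] 73.3
```

```bash
cat >> h.py <<'E'
def go(x,y,z,jawang):
    s=r.sense(); p=s["tool_pos"]; M=R.from_euler("xyz",s["tcp_rot"],degrees=True).as_matrix()
    a=np.degrees(np.arctan2(M[1,1],M[0,1])); t=-((jawang-a+90)%180-90)   # +turn about tool x (down) = clockwise
    print("p",p.round(1),"tilt",np.degrees(np.arccos(-M[2,0])).round(2),"jaw ang",round(a,1),"gap",s["finger_gap"].round(1),"F",s["ft_force"].round(1),"t",round(s["time"],2),"q",s["joint_pos"].round(0))
    print("delta",(M.T@(np.array([x,y,z])-p)).round(1),"turn",round(t,1)); return M
E
python3 -c "
from h import *
print(go(537,-270.5,140,114.7).round(2)); go(470,160,230,114.7)"
```

```text
Traceback (most recent call last):
  File "h.py", line 20, in go
    print("p",p.round(1),"tilt",np.degrees(np.arccos(-M[2,0])).round(2),"jaw ang",round(a,1),"gap",s["finger_gap"].round(1),"F",s["ft_force"].round(1),"t",round(s["time"],2),"q",s["joint_pos"].round(0))
                                                                                                   ^^^^^^^^^^^^^^^^^^^^^
AttributeError: 'float' object has no attribute 'round'
```

```bash
sed -i 's/s\["finger_gap"\].round(1)/round(s["finger_gap"],1)/' h.py
python3 -c "
from h import *
print(go(537,-270.5,140,114.7).round(2)); go(470,160,230,114.7)"
```

```text
p [131.8 584.8 230.3] tilt 0.1 jaw ang 77.3 gap 85.5 F [-0.2 -0.3 -1.1] t 0.1 q [72.  8. 85.  0. 87. -5.]
delta [  91.5 -745.1  583.4] turn -37.4
[[-0.    0.22  0.98]
 [-0.    0.98 -0.22]
 [-1.   -0.   -0.  ]]
p [131.8 584.8 230.3] tilt 0.1 jaw ang 77.3 gap 85.5 F [-0.2 -0.3 -1.1] t 0.1 q [72.  8. 85.  0. 87. -5.]
delta [   0.8 -340.   423.4] turn -37.4
```

Emit:
move_arm(
  deltas=[
    [[0, -30, 40], -3],
    [[0, -65, 85], -7],
    [[0, -105, 130], -11],
    [[0, -140, 175], -15],
    [[0, -175, 220], -19],
    [[0, -210, 265], -22],
    [[0, -250, 310], -26],
    [[0, -290, 360], -30],
    [[0, -340, 400], -34],
    [[0, -385, 430], -37],
    [[0, -435, 455], -37],
    [[0, -490, 475], -37],
  ],
  jaw=1,
  squeeze=60,
)

```text
time: 1.6
tool_pos: [487.4, 0.6, 230.7]
tcp_rot: [-147.6, 89.9, -123.3]
ft_force: [0.9, -0.4, 0.6]
finger_gap: 85.5
```

```bash
python3 -c "
from h import *
go(537,-270.5,140,114.7);go(537,-270.5,3,114.7)"
```

```text
p [487.4   0.6 230.7] tilt 0.1 jaw ang 114.3 gap 85.5 F [ 0.9 -0.4  0.6] t 1.6 q [  -6.  -10.  103.   -0.   88. -120.]
delta [  91.  -267.4  -66.3] turn -0.4
p [487.4   0.6 230.7] tilt 0.1 jaw ang 114.3 gap 85.5 F [ 0.9 -0.4  0.6] t 1.6 q [  -6.  -10.  103.   -0.   88. -120.]
delta [ 228.  -267.2  -66.1] turn -0.4
```

Emit:
move_arm(
  deltas=[
    [[0, -50, -12], 0],
    [[10, -100, -25], 0],
    [[25, -150, -38], 0],
    [[45, -205, -50], -0.4],
    [[70, -250, -62], -0.4],
    [[90, -267, -66], -0.4],
    [[110, -267, -66], -0.4],
    [[125, -267, -66], -0.4],
    [[125, -267, -66], -0.4],
  ],
)

```text
time: 2.72
tool_pos: [536.1, -268.4, 104.4]
tcp_rot: [150.1, 89.8, 174.8]
ft_force: [-0.9, -0.1, 0.4]
finger_gap: 85.4
```

```bash
python3 -c "
from h import *
go(537,-270.5,3,114.7)
p,d=r.snapshot('scene'); cv2.imwrite('pics/s1.png',cv2.resize(p[200:384,100:300,::-1],(800,736))[:600])"
```

```text
p [ 536.1 -268.4  104.4] tilt 0.2 jaw ang 114.8 gap 85.4 F [-0.9 -0.1  0.4] t 2.73 q [ -31.   13.   93.   -0.   75. -146.]
delta [101.4  -2.5   0.2] turn 0.1
```

View pics/s1.png

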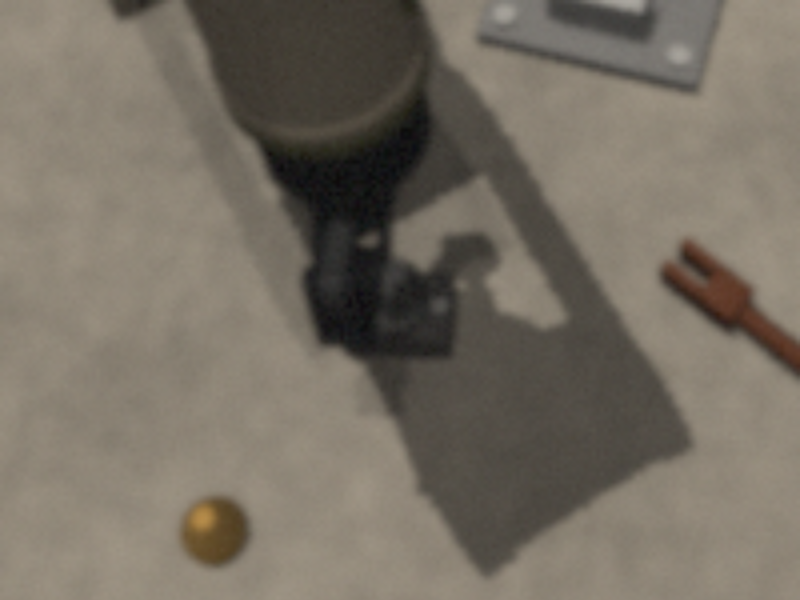

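The crop shows the gripper straight above the block, whose corner is near (420,320). The cone at (213,530) and the puller are well clear. I'll descend and grip.

Emit:
move_arm(
  deltas=[
    [[25, -2.5, 0], 0],
    [[50, -2.5, 0], 0],
    [[70, -2.5, 0], 0],
    [[88, -2.5, 0], 0],
    [[98, -2.5, 0], 0],
    [[100, -2.5, 0], 0],
    [[100, -2.5, 0], 0],
  ],
)

```text
time: 3.65
tool_pos: [538.2, -271.5, 6.3]
tcp_rot: [-154.7, 89.9, -130.0]
ft_force: [0.1, -1.0, 0.2]
finger_gap: 85.6
```

Emit:
move_arm(
  deltas=[
    [[0, 0, 0], 0],
    [[0, 0, 0], 0],
    [[0, 0, 0], 0],
    [[0, 0, 0], 0],
    [[0, 0, 0], 0],
    [[0, 0, 0], 0],
    [[0, 0, 0], 0],
    [[0, 0, 0], 0],
  ],
  jaw=-1,
  squeeze=60,
)

```text
time: 4.65
tool_pos: [538.6, -271.8, 7.0]
tcp_rot: [-118.6, 89.9, -93.9]
ft_force: [-0.8, 0.4, 6.8]
finger_gap: 38.9
```

```bash
python3 -c "
from h import *
go(537,-270.5,100,114.7)"
```

```text
p [ 538.6 -271.8    7. ] tilt 0.1 jaw ang 114.8 gap 38.9 F [-0.8  0.4  6.8] t 4.65 q [ -32.   20.   95.   -0.   65. -146.]
delta [-93.    1.7  -1. ] turn 0.1
```

Emit:
move_arm(
  deltas=[
    [[-15, 0, 0], 0],
    [[-40, 0, 0], 0],
    [[-65, 0, 0], 0],
    [[-90, 0, 0], 0],
    [[-105, 0, 0], 0],
    [[-110, 0, 0], 0],
    [[-110, 0, 0], 0],
  ],
)

```text
time: 5.52
tool_pos: [538.4, -271.4, 116.6]
tcp_rot: [-139.9, 89.9, -115.2]
ft_force: [0.3, 0.7, -3.7]
finger_gap: 38.8
```

```bash
python3 -c "
from h import *
go(545.8,-46.2,90,101.5)"
```

```text
p [ 538.4 -271.4  116.6] tilt 0.09 jaw ang 114.8 gap 38.8 F [ 0.3  0.7 -3.7] t 5.53 q [ -32.   13.   92.   -0.   76. -146.]
delta [ 26.2 201.4 101.1] turn 13.3
```

Emit:
move_arm(
  deltas=[
    [[0, 15, 8], 1],
    [[0, 45, 22], 3],
    [[0, 80, 40], 5.5],
    [[0, 115, 58], 8],
    [[0, 145, 73], 10],
    [[0, 172, 87], 12],
    [[0, 190, 96], 13],
    [[0, 200, 100], 13.3],
    [[0, 201.4, 101], 13.3],
    [[0, 201.4, 101], 13.3],
    [[0, 201.4, 101], 13.3],
  ],
)

```text
time: 6.9
tool_pos: [545.8, -47.0, 116.2]
tcp_rot: [-122.0, 89.9, -110.6]
ft_force: [-0.1, 0.8, -4.0]
finger_gap: 38.8
```

Run:
```python
from h import *
go(545.8,-46.2,52,101.5)
p,d=r.snapshot('scene'); cv2.imwrite('pics/s2.png',cv2.resize(p[120:270,170:370,::-1],(800,600)))
P=cloud('scene',d).reshape(-1,3); P=P[~np.isnan(P).any(1)]
Q=P[(np.hypot(P[:,0]-545.8,P[:,1]+46.2)<60)]
# the near long (-y) side of block
print(np.histogram(Q[:,2],bins=range(-10,260,10)))
```

```text
p [545.8 -47.  116.2] tilt 0.1 jaw ang 101.4 gap 38.8 F [-0.1  0.8 -4. ] t 6.9 q [ -10.    4.  101.   -0.   75. -112.]
delta [64.2  0.9  0.3] turn -0.1
(array([112, 249, 836,  55,  53, 260,   0,   0,   0,   0,   0,   2,  39,
        53, 102,  88,   5,  39,  30,  70,  37,  25,  54, 102,  39,  57]), array([-10,   0,  10,  20,  30,  40,  50,  60,  70,  80,  90, 100, 110,
       120, 130, 140, 150, 160, 170, 180, 190, 200, 210, 220, 230, 240,
       250]))
```

View pics/s2.png

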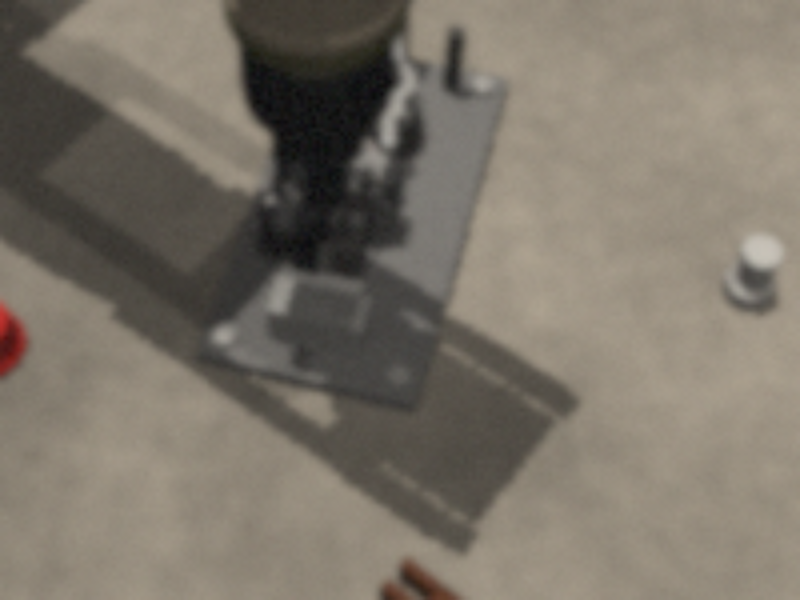

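The block is held over the ledge, which shows at (320,300) in the crop. I'll lower it gently.

Emit:
move_arm(
  deltas=[
    [[15, 0.9, 0.3], 0],
    [[30, 0.9, 0.3], 0],
    [[44, 0.9, 0.3], 0],
    [[54, 0.9, 0.3], 0],
    [[59, 0.9, 0.3], 0],
    [[61, 0.9, 0.3], 0],
    [[61, 0.9, 0.3], 0],
    [[61, 0.9, 0.3], 0],
  ],
)

```text
time: 7.95
tool_pos: [546.3, -46.2, 55.8]
tcp_rot: [-88.7, 89.9, -77.2]
ft_force: [-0.1, -0.2, -2.8]
finger_gap: 38.7
```

Emit:
move_arm(
  deltas=[
    [[1, 0, 0], 0],
    [[2, 0, 0], 0],
    [[2, 0, 0], 0],
    [[2, 0, 0], 0],
  ],
)

```text
time: 8.45
tool_pos: [546.3, -46.2, 53.8]
tcp_rot: [-89.3, 89.9, -77.9]
ft_force: [0.0, -0.3, -4.2]
finger_gap: 38.7
```

Emit:
move_arm(
  deltas=[
    [[1, 0, 0], 0],
    [[1.5, 0, 0], 0],
    [[1.5, 0, 0], 0],
    [[1.5, 0, 0], 0],
  ],
)

```text
time: 8.95
tool_pos: [546.3, -46.2, 52.3]
tcp_rot: [-89.0, 89.9, -77.5]
ft_force: [-0.3, 0.6, -3.7]
finger_gap: 38.9
```

```bash
python3 -c "
from h import *
go(545.8,-46.2,52,101.5)"
```

```text
p [546.3 -46.2  52.3] tilt 0.1 jaw ang 101.4 gap 38.9 F [-0.3  0.6 -3.7] t 8.95 q [ -10.    9.  103.   -0.   68. -112.]
delta [ 0.3  0.1 -0.5] turn -0.1
```

Emit:
move_arm(
  deltas=[
    [[0.5, 0, 0], 0],
    [[1, 0, 0], 0],
    [[1, 0, 0], 0],
    [[1, 0, 0], 0],
  ],
)

```text
time: 9.45
tool_pos: [546.4, -46.2, 52.0]
tcp_rot: [-87.0, 89.9, -75.6]
ft_force: [-4.1, 0.9, 6.1]
finger_gap: 38.5
```

```bash
python3 -c "
from h import *
go(545.8,-46.2,52,101.5)"
```

```text
p [546.4 -46.2  52. ] tilt 0.11 jaw ang 101.4 gap 38.5 F [-4.1  0.9  6.1] t 9.45 q [ -10.    9.  103.   -0.   68. -112.]
delta [-0.   0.1 -0.6] turn -0.1
```

Contact: the force rose from -3.7 N to +6 N at the expected height. Releasing.

Emit:
move_arm(
  deltas=[
    [[0, 0, 0], 0],
    [[0, 0, 0], 0],
    [[0, 0, 0], 0],
    [[0, 0, 0], 0],
    [[0, 0, 0], 0],
    [[0, 0, 0], 0],
  ],
  jaw=0.8,
)

```text
time: 10.2
tool_pos: [546.4, -46.2, 52.0]
tcp_rot: [-86.4, 89.9, -75.0]
ft_force: [0.8, -1.2, 0.3]
finger_gap: 76.6
```

Emit:
move_arm(
  deltas=[
    [[-10, 0, 0], 0],
    [[-25, 0, 0], 0],
    [[-45, 0, 0], 0],
    [[-75, 0, 0], 0],
    [[-110, 0, 0], 0],
    [[-140, 0, 0], 0],
    [[-140, 30, -40], 0],
    [[-140, 80, -80], 0],
    [[-140, 120, -110], 0],
    [[-140, 120, -110], 0],
    [[-140, 120, -110], 0],
  ],
)

```text
time: 11.58
tool_pos: [415.5, 49.8, 193.1]
tcp_rot: [-44.6, 89.8, -33.1]
ft_force: [0.6, -0.4, 0.1]
finger_gap: 76.7
```

Run:
```python
from h import *
go(440,240,180,30)
for n in('scene','top'):
    p,d=r.snapshot(n)
    if n=='scene':cv2.imwrite('pics/s3.png',cv2.resize(p[120:270,170:370,::-1],(800,600)))
    P=cloud(n,d).reshape(-1,3); P=P[~np.isnan(P).any(1)]
    P=P[(np.hypot(P[:,0]-545.8,P[:,1]+46.2)<50)]
    for lo,hi in((68,82),(90,104)):
        Q=P[(P[:,2]>lo)&(P[:,2]<hi)]
        if len(Q)>5: print(n,len(Q),Q.mean(0).round(1),*rect(Q))
```

```text
p [415.5  49.8 193.1] tilt 0.22 jaw ang 101.5 gap 76.7 F [ 0.6 -0.4  0.1] t 11.57 q [  -0.  -21.  116.   -0.   85. -102.]
delta [ 12.8 181.5  61.8] turn 71.5
scene 266 [549.8 -52.5  75.6] [545.5 -47. ] [60.3 41.4] 10.8
scene 169 [545.4 -46.3  98.5] [545.8 -45.9] [34.9 34.4] -62.2
top 200 [541.1 -45.8  73.6] [544.7 -45.8] [60.3 39.8] 11.6
top 169 [544.6 -46.1  96.9] [545.  -46.1] [34.7 34.5] 26.8
```

View pics/s3.png

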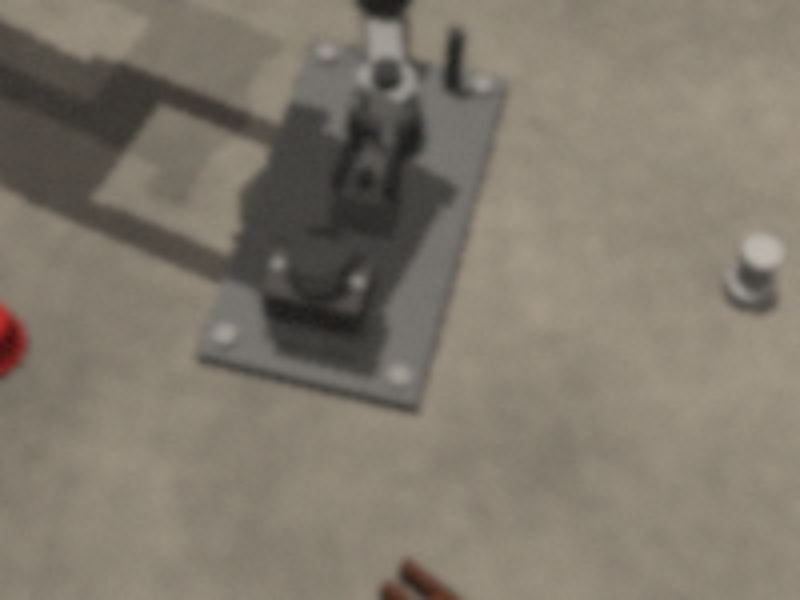

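The block sits on the ledge: centre about (545.4,-46.3) against the ledge's (545.8,-46.2), yaw about 11°, roller top 98 mm, released. Next I plan the push.

```bash
cat >> h.py <<'E'
piv=np.array([513.9,110.3])
def padpos(th,off,z,rad=131):
    a=np.radians(117.5)-th; u=np.array([np.cos(a),np.sin(a)]); n=np.array([np.sin(a),-np.cos(a)])
    p=piv+rad*u-(6+off)*n; return p[0],p[1],z,np.degrees(a)
E
python3 - <<'E'
from h import *
go(*padpos(0,60,160)); go(*padpos(0,50,70))
P=cloud('top',np.load('top0.npz')['d']).reshape(-1,3);P=P[~np.isnan(P).any(1)]
Q=P[(np.hypot(P[:,0]-535,P[:,1]-145)<45)&(P[:,2]>20)&(P[:,0]>525)]; print(Q[:,2].max(),Q[Q[:,2]>0.9*Q[:,2].max()].mean(0))
E
```

```text
p [415.6  49.4 192.5] tilt 0.16 jaw ang 101.4 gap 76.9 F [-0.4 -0.4 -0.3] t 11.68 q [  -0.  -21.  116.   -0.   85. -102.]
delta [ 32.2 147.9   8.6] turn -16.1
p [415.6  49.4 192.5] tilt 0.16 jaw ang 101.4 gap 76.9 F [-0.4 -0.4 -0.3] t 11.68 q [  -0.  -21.  116.   -0.   85. -102.]
delta [122.2 150.9  18.1] turn -16.1
71.10353894724335 [530.48022003 130.66252565  66.80963663]
```

Emit:
move_arm(
  deltas=[
    [[0, 40, 2], -4],
    [[0, 85, 4], -8],
    [[5, 125, 6], -12],
    [[15, 145, 8], -16],
    [[32, 148, 8.6], -16],
    [[55, 149, 12], -16],
    [[85, 150, 15], -16],
    [[110, 151, 18], -16],
    [[122, 151, 18], -16],
    [[122, 151, 18], -16],
  ],
  jaw=-1,
  squeeze=60,
)

```text
time: 12.92
tool_pos: [403.1, 199.7, 69.1]
tcp_rot: [-126.9, 89.8, -99.6]
ft_force: [-0.4, 0.6, -0.2]
finger_gap: 0.3
```

Run:
```python
from h import *
for th,o in((0,16),(0,11),(.1,11),(.2,11),(.3,11),(.4,11),(.47,11),(.53,11)): print(th,o);go(*padpos(th,o,70))
p,d=r.snapshot('scene');cv2.imwrite('pics/s4.png',cv2.resize(p[60:210,170:370,::-1],(800,600)))
```

```text
0 16
p [403.1 199.7  69.1] tilt 0.18 jaw ang 117.3 gap 0.3 F [-0.4  0.6 -0.2] t 12.93 q [ 20.  -8. 118.  -0.  70. -97.]
delta [-0.9  0.7 35. ] turn -0.2
0 11
p [403.1 199.7  69.1] tilt 0.18 jaw ang 117.3 gap 0.3 F [-0.4  0.6 -0.2] t 12.93 q [ 20.  -8. 118.  -0.  70. -97.]
delta [-0.9  0.7 40. ] turn -0.2
0.1 11
p [403.1 199.7  69.1] tilt 0.18 jaw ang 117.3 gap 0.3 F [-0.4  0.6 -0.2] t 12.93 q [ 20.  -8. 118.  -0.  70. -97.]
delta [-1.   1.8 53.1] turn 5.5
0.2 11
p [403.1 199.7  69.1] tilt 0.18 jaw ang 117.3 gap 0.3 F [-0.4  0.6 -0.2] t 12.93 q [ 20.  -8. 118.  -0.  70. -97.]
delta [-1.   1.6 66.3] turn 11.3
0.3 11
p [403.1 199.7  69.1] tilt 0.18 jaw ang 117.3 gap 0.3 F [-0.4  0.6 -0.2] t 12.93 q [ 20.  -8. 118.  -0.  70. -97.]
delta [-1.   0.  79.4] turn 17.0
0.4 11
p [403.1 199.7  69.1] tilt 0.18 jaw ang 117.3 gap 0.3 F [-0.4  0.6 -0.2] t 12.93 q [ 20.  -8. 118.  -0.  70. -97.]
delta [-1.  -2.8 92.3] turn 22.7
0.47 11
p [403.1 199.7  69.1] tilt 0.18 jaw ang 117.3 gap 0.3 F [-0.4  0.6 -0.2] t 12.93 q [ 20.  -8. 118.  -0.  70. -97.]
delta [ -1.   -5.6 101.2] turn 26.7
0.53 11
p [403.1 199.7  69.1] tilt 0.18 jaw ang 117.3 gap 0.3 F [-0.4  0.6 -0.2] t 12.93 q [ 20.  -8. 118.  -0.  70. -97.]
delta [ -1.   -8.4 108.6] turn 30.2
```

View pics/s4.png

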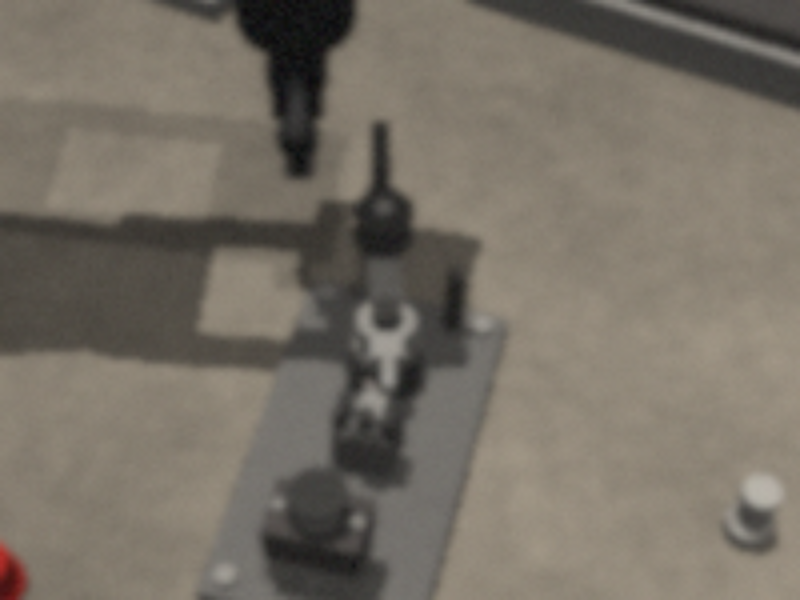

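The shut fingers (tip at (297,170)) are in front of the pad (380,150) and clear of it. I'll push to about 0.3 first.

Emit:
move_arm(
  deltas=[
    [[0, 0.5, 15], 0],
    [[0, 0.5, 28], 0],
    [[0, 0.7, 35], 0],
    [[0, 0.7, 40], 0],
    [[0, 1.2, 46], 3],
    [[0, 1.8, 53], 5.5],
    [[0, 1.8, 60], 8.5],
    [[0, 1.6, 66], 11],
    [[0, 1, 73], 14],
    [[0, 0, 79], 17],
    [[0, 0, 79], 17],
  ],
)

```text
time: 14.35
tool_pos: [473.5, 236.2, 69.6]
tcp_rot: [-106.7, 89.8, -96.4]
ft_force: [0.1, 0.0, -0.2]
finger_gap: 0.2
```

Run:
```python
from h import *
for th,o in((.4,11),(.47,11),(.53,11)): print(th,o);go(*padpos(th,o,70))
```

```text
0.4 11
p [473.5 236.2  69.6] tilt 0.18 jaw ang 100.3 gap 0.2 F [ 0.1  0.  -0.2] t 14.35 q [ 21.   5. 106.  -0.  70. -79.]
delta [-0.4  1.  13.4] turn 5.7
0.47 11
p [473.5 236.2  69.6] tilt 0.18 jaw ang 100.3 gap 0.2 F [ 0.1  0.  -0.2] t 14.35 q [ 21.   5. 106.  -0.  70. -79.]
delta [-0.4  0.9 22.7] turn 9.7
0.53 11
p [473.5 236.2  69.6] tilt 0.18 jaw ang 100.3 gap 0.2 F [ 0.1  0.  -0.2] t 14.35 q [ 21.   5. 106.  -0.  70. -79.]
delta [-0.4  0.4 30.6] turn 13.2
```

The force reads zero where several newtons are expected, so I'll look.

Run:
```python
from h import *
p,d=r.snapshot('scene');cv2.imwrite('pics/s5.png',cv2.resize(p[60:210,170:370,::-1],(800,600)))
p,d=r.snapshot('top');cv2.imwrite('pics/t5.png',cv2.resize(p[150:300,90:290,::-1],(800,600)))
print(r.sense()["wrist_torque"],r.sense()["ft_force"])
```

```text
[-0.01308213  0.01172788 -0.02544084] [-0.21590162  0.76586317 -0.08701049]
```

View pics/s5.png

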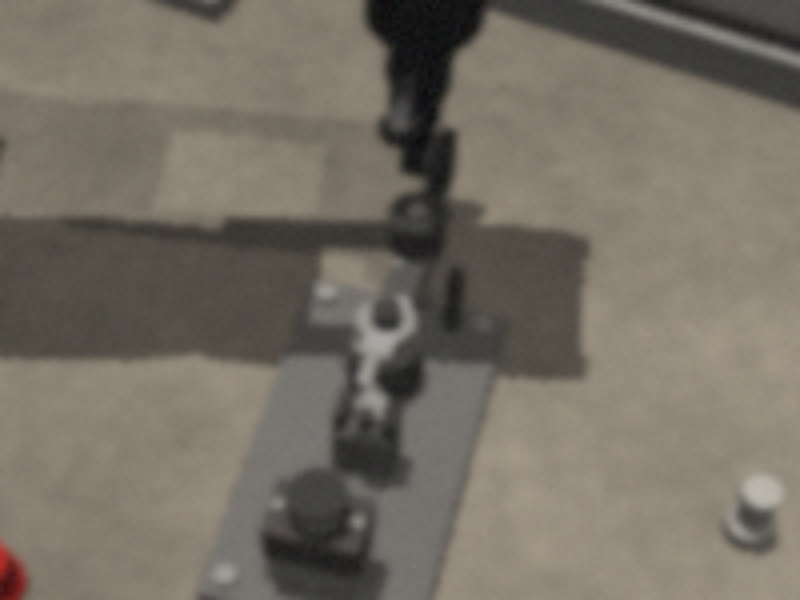

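View pics/t5.png

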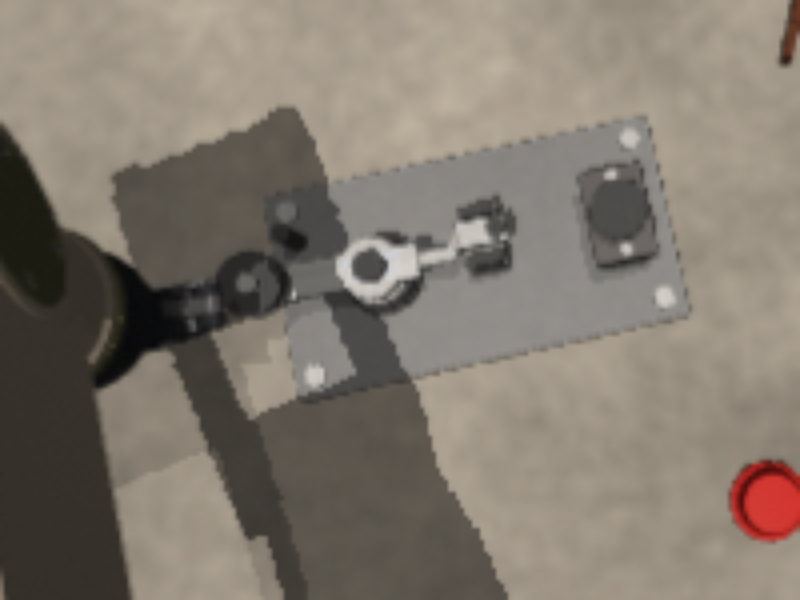

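The arm has swung and the fingers are at the pad, so the pawl has probably already caught and carries the load. I'll push on past the pawl in small steps.

Emit:
move_arm(
  deltas=[
    [[0, 0.3, 4], 2],
    [[0, 0.6, 8], 4],
    [[0, 1, 12], 5.5],
    [[0, 1, 16], 7],
    [[0, 1, 18], 8],
    [[0, 1, 18], 8],
    [[0, 1, 18], 8],
  ],
)

```text
time: 15.32
tool_pos: [490.6, 240.5, 70.1]
tcp_rot: [-114.2, 89.8, -112.0]
ft_force: [-8.2, -2.9, 6.5]
finger_gap: -0.1
```

Run:
```python
from h import *
go(*padpos(.5,11,70)); go(*padpos(.53,11,70))
p,d=r.snapshot('top'); P=cloud('top',d).reshape(-1,3);P=P[~np.isnan(P).any(1)]
Q=P[(np.hypot(P[:,0]-513.9,P[:,1]-110.3)<92)&(P[:,1]>135)&(P[:,2]>88)&(P[:,2]<100)]
c,s,a=rect(Q); print(len(Q),c,s,"theta",np.radians(117.5)-np.arctan2(c[1]-110.3,c[0]-513.9))
p,d=r.snapshot('scene'); P=cloud('scene',d).reshape(-1,3);P=P[~np.isnan(P).any(1)]
Q=P[(np.hypot(P[:,0]-513.9,P[:,1]-110.3)<92)&(P[:,1]>135)&(P[:,2]>88)&(P[:,2]<100)]
c,s,a=rect(Q); print(len(Q),c,s,"theta",np.radians(117.5)-np.arctan2(c[1]-110.3,c[0]-513.9))
```

```text
p [490.6 240.5  70.1] tilt 0.19 jaw ang 92.3 gap -0.1 F [-8.2 -2.9  6.5] t 15.32 q [ 21.   7. 103.  -0.  70. -71.]
delta [0.1 0.8 9. ] turn 3.4
p [490.6 240.5  70.1] tilt 0.19 jaw ang 92.3 gap -0.1 F [-8.2 -2.9  6.5] t 15.32 q [ 21.   7. 103.  -0.  70. -71.]
delta [ 0.1  1.  13. ] turn 5.1
213 [510.5 179.8] [37.3 36.7] theta 0.4310836516772376
149 [512.1 180. ] [39.5 37.8] theta 0.4541463190073918
```

Contact is 8 N and the arm is at about 0.44 rad. I'll go to about 0.52.

Emit:
move_arm(
  deltas=[
    [[0, 0.3, 3], 1],
    [[0, 0.6, 6], 2.5],
    [[0, 0.8, 9], 3.5],
    [[0, 0.8, 10], 4],
    [[0, 0.8, 10], 4],
    [[0, 0.8, 10], 4],
    [[0, 0.8, 10], 4],
    [[0, 0.8, 10], 4],
  ],
)

```text
time: 16.42
tool_pos: [499.3, 241.7, 70.1]
tcp_rot: [-137.7, 89.7, -139.5]
ft_force: [-9.6, -0.9, 6.1]
finger_gap: 0.1
```

Run:
```python
from h import *
go(*padpos(.53,11,70))
for n in('top','scene'):
    p,d=r.snapshot(n); P=cloud(n,d).reshape(-1,3);P=P[~np.isnan(P).any(1)]
    Q=P[(np.hypot(P[:,0]-513.9,P[:,1]-110.3)<92)&(P[:,1]>135)&(P[:,2]>88)&(P[:,2]<100)]
    c,s,a=rect(Q); print(n,len(Q),c,s,"theta",np.radians(117.5)-np.arctan2(c[1]-110.3,c[0]-513.9))
    B=P[(np.hypot(P[:,0]-545.8,P[:,1]+46.2)<50)&(P[:,2]>68)&(P[:,2]<82)]; print("block",*rect(B))
    cv2.imwrite(f'pics/{n}6.png',cv2.resize(p[...,::-1],(800,600)))
print(r.sense()["ft_force"],r.sense()["qd"].round(2))
```

```text
p [499.3 241.7  70.1] tilt 0.31 jaw ang 88.2 gap 0.1 F [-9.6 -0.9  6.1] t 16.43 q [ 21.   9. 101.  -0.  70. -68.]
delta [0.1 0.4 4.2] turn 1.1
top 213 [515.3 179.9] [37.  36.9] theta 0.5000777745771687
block [544.9 -45.8] [60.6 39.7] 11.5
scene 146 [515.9 179.5] [38.9 38. ] theta 0.5088592351285182
block [545.7 -47. ] [60.4 41. ] 11.5
[-9.99208722 -1.1539942   6.07783415] [-0.07 -0.04  0.07  0.07 -0.02  0.07]
```

View pics/top6.png

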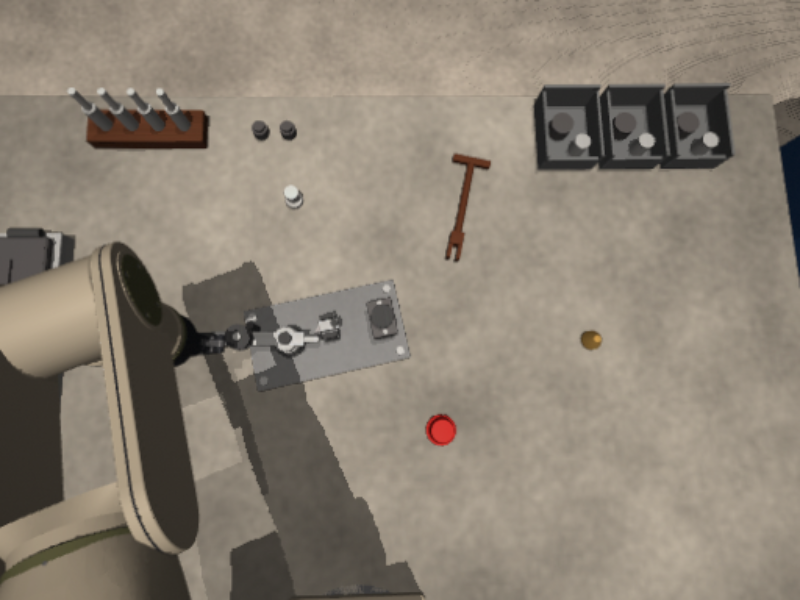

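The block is on the ledge at (382,318) and the bystanders are where they were at the start. The arm is held at about 0.50 rad with about 10 N, so I'm handing in.

```bash
python3 -c "
from h import *
print(r.hand_in()); go(499,241,70,88)"
```

```text
the job is handed in; nothing more can be done
None
the job is handed in; nothing more can be done
```

The idler block is on the ledge and released. I handed in with the shut fingers holding the tensioner arm past its click, after about 16.5 s of the 58 s.

- **Block:** both cameras put its centre within about 1 mm of the ledge centre. Its yaw matches the ledge's (11.5°), and its roller top measured 97–98.5 mm against the expected 98 mm.
- **Arm:** I measured 0.50 rad (top camera) and 0.51 rad (scene camera), with a steady push of about 10 N. The pawl travel cannot be read directly, so I take it as home because the arm is well beyond 0.36 rad.
- **Bystanders:** puller, cap, cone and adapter are at their starting places in the last top picture.
- **What disagreed:**
  - Partway through the push the force read zero near 0.3 rad commanded. I took this as the arm having already clicked onto its pawl. Pushing further brought contact back at 8–10 N.
  - While holding, there was also a steady vertical force of about 6 N, probably friction on the pad.

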